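# Pick a heat sink from a tip-out bin

### The arm

A 7-joint arm with a two-finger parallel gripper is mounted at the origin on the work surface. World frame = base frame: x ahead of the robot, y to its left, z up, the work surface at z = 0. Lengths are in mm, angles in rad, forces in N, time in s.
With the tool pointing down it reaches from about 425 to 950 mm from the base axis. Payload 4.7 kg.
Tool frame: the origin (TCP) lies at the very end of the fingers, on their centre line; the grasp point (between the pads) lies ctrl.grip_point_offset behind it (ctrl.grip_point_offset is the distance from the TCP to the grasp point, in mm); z points along the fingers, y is the direction in which the jaws open and shut (so a half turn about z gives the same grasp; the last joint's range is limited). The gripper opens to 87 mm and grips with 3 to 60 N. Pads are 19 mm wide; open, the fingers measure 117 mm over their backs; the gripper's body (75 mm by 190 mm) begins 51 mm behind the grasp point.
Start: joints at [-1.292, 0.469, -0.049, 1.532, 0.024, 1.141, -0.082], TCP at [204.459, 643.309, 222.573] pointing down, gripper open.
Joint ranges: [-2.59, 2.59], [-0.33, 1.99], [-1.39, 1.29], [0.1, 2.45], [-1.04, 4.18], [0.21, 1.99], [-2.66, 2.66]. Speed limits (rad/s): [2.57, 2.57, 3.14, 3.14, 3.14, 3.14, 3.14].

### API

Orientations are given as a rotation vector (axis times angle).
In Python, from workcell import ctrl gives the robot as it stands. The module is installed in compiled form; this text tells all that it offers.
- The arm moves only by the shell command python3 -m handwheel 'ROWS' [FORCE]. ROWS is JSON, one flat list of numbers, 5 for each row, row after row: the finger opening in m, from 0 to 0.087, then the shift along the tool's x, y, z in m, then the turn about the tool's z in rad. In form: [gripper, x, y, z, twist, gripper, x, y, z, twist, ...]. A call has 1 to 12 rows; each row shifts and turns the commanded pose from where the row before left it, along the tool's axes as they then stand; what a row does not reach is not made up. A row lasts 1/8 s, in which the tool goes at most 62.5 mm and 10.7 degrees, less where a joint would pass 70% of its speed; a pose out of reach is approached as far as the arm can. A call with a gripper value outside its range is refused whole. The fingers move at their own pace and stop on an object; FORCE is the grip in N (left out, the last holds). Time passes only in rows, so rows that do not move let the fingers close. It gives the time, the measured TCP pose, the force and the opening at its end, in the units of the state.
- ctrl.state(): the state, without advancing time (a new reading comes with each control period).
- ctrl.read_camera(name): name is "scene" or "side" or "wrist"; returns the picture (480x640x3 uint8, blue, green, red); there is no depth.
- ctrl.camera_model(name): a dict with "camera_matrix" (3x3 intrinsics, pixels), "R" (3x3) and "t" (3): a world point X has camera coordinates R X + t; the wrist camera has in their place "hand_eye" (4x4, takes a point from camera to tool coordinates, whose origin is the TCP and whose axes are the flange's). Camera axes: x right, y down, z forward; pixel columns grow to the right and rows downward; lengths in mm; the calibration is good to about 2 mm. A picture is of the moment at which its call begins: read the wrist's pose just before it. camera_model takes no time and is no camera call.
- ctrl.close_job(): hands the job in, once; it reports no verdict.
The state is a dict: "time": time; "qpos": joint angles; "joint_vel": joint speeds; "effort": joint torques, N m; "tool_pos": TCP position; "eef_rot": TCP orientation; "ft_force": force on the tool from outside, world axes, zero at the start; "torque": the same for the moment, N m; "gripper_width": opening from 0.0 (shut) to 1.0 (fully open).
Only numpy, scipy, OpenCV 4.12 (cv2) and the standard library are available. Lean on these libraries where they do the work, as an engineer would, in place of code of your own. Each camera call takes 0.05 s, during which the arm holds its last target.

### The job

Pull the tab to tip the hinged parts bin forward on its pivot, well over towards its stop, so that its back comes out from under the hood. Then pick the finned heat sink out of the back of the bin and put it down in the open wooden tray, leaving the transformer in the bin.

Things in the scene. Friction and masses are not known exactly. Their poses are not given: they have to be found in the camera images.
- bin_tab (a point): Black tab 14 (y) x 10 (x) x 42 tall, mid-front of a grey bin; point 15 below its top, 27 above the wall. All mm. Axes turn with the bin: x to its back, y along the pivot, z to its mouth. Bin 204 wide, 180 deep; pivot line 82 below (-z), 5 ahead (-x) of the point, 20 above table. Pull tab forward-down, 7 N: bin tips from 0 (shut, tab upright) to a stop at 1.0 rad; past 0.8 it stays when let go.
- heat_sink_mid (a point): Centre of an aluminium heat sink, 36 (x) x 30 (y) x 45 (z, base to fin tips) mm, 70 g, five fins on a flat base. It stands in the left or right half of the bin's back pocket, flat y faces along the pivot. It tips with the bin and may slide forward to the pocket's front wall (30 mm tall, 121 mm behind the bin's front). 25 mm or more is free beside each y face.
- transformer_mid (a point): Centre of a transformer, 36 x 40 (y) x 42 (z) mm, 120 g, steel core with copper winding, in the pocket's other half; it stays there. Pocket: 198 mm wide, 54 deep, side walls 30 tall, back lip 13. While the bin is shut a fixed steel hood, top 166 mm above the table, from 122 to 205 mm behind the pivot line and 226 mm wide, covers it; tipped, it lies ahead of the hood.
- tray_in (a point): Centre of the inner floor of an open wooden tray fixed to the table, 130 (x) x 170 (y) x 28 mm high outside, walls and floor 6 mm thick, so this point is 6 mm above the table. x and y along its sides, z up.

How it is judged (in metres and radians):
On the way:
1. the bin is tipped forward by 0.75 rad (43 degrees) or more (angle between bin_tab's own z axis and vertical above 0.75 rad), for 0.2 s.
At the end, for the whole second after the job is handed in: The heat sink lies at rest on the tray's floor, any way round (its centre inside the walls and less than 32 mm above the floor), and the transformer is still inside the bin (x of heat_sink_mid in the frame of tray_in between -0.06 and 0.06 m and y of heat_sink_mid in the frame of tray_in between -0.08 and 0.08 m and z of heat_sink_mid in the frame of tray_in below 0.032 m and linear speed of heat_sink below 0.02 m/s and x of transformer_mid in the frame of bin_tab between 0.01 and 0.18 m and y of transformer_mid in the frame of bin_tab between -0.1 and 0.1 m and z of transformer_mid in the frame of bin_tab between -0.085 and -0.02 m); the robot touches nothing.
It also fails if it takes over 59 s, if anything falls off the work surface, if the arm or the gripper's body presses on something with over 40 N, if the wrist force passes 120 N, or if a joint passes its speed limit or range.

## Working session

There is one attempt and no reset: what is moved stays moved. The work goes in short steps, Python scripts to look and compute and a shell command to move; the robot and the scene stay as the last step left them, time stands still between calls to the robot, and variables do not carry over. Pictures are saved under pics/ and viewed, and the job is handed in when it is done.

```bash
mkdir -p pics
cat > h.py <<'E'
import numpy as np, cv2
from workcell import ctrl
from scipy.spatial.transform import Rotation as Rn
def cam(n):
    m=ctrl.camera_model(n); K=np.array(m["camera_matrix"],float)
    if n=="wrist":
        s=ctrl.state(); H=np.array(m["hand_eye"],float)
        T=np.eye(4);T[:3,:3]=Rn.from_rotvec(s["eef_rot"]).as_matrix();T[:3,3]=s["tool_pos"]
        W=np.linalg.inv(T@H); return K,W[:3,:3],W[:3,3]
    return K,np.array(m["R"],float),np.array(m["t"],float).ravel()
def proj(c,X):
    K,R,t=c; p=(np.atleast_2d(X)@R.T+t)@K.T; return p[:,:2]/p[:,2:]
def onplane(c,uv,z):
    K,R,t=c; d=R.T@np.linalg.inv(K)@np.array([uv[0],uv[1],1.]); o=-R.T@t
    return o+d*(z-o[2])/d[2]
def tri(cs,uvs):
    A=[];b=[]
    for c,uv in zip(cs,uvs):
        K,R,t=c; d=R.T@np.linalg.inv(K)@np.array([uv[0],uv[1],1.]);d/=np.linalg.norm(d);o=-R.T@t
        P=np.eye(3)-np.outer(d,d);A.append(P);b.append(P@o)
    X=np.linalg.solve(sum(A),sum(b)); return X,[np.linalg.norm(P@X-q) for P,q in zip(A,b)]
def snap(n,f):
    c=cam(n); im=ctrl.read_camera(n); cv2.imwrite("pics/"+f,im); return c,im
E
python3 - <<'E'
from h import *
np.set_printoptions(precision=3,suppress=True)
s=ctrl.state();print(s, ctrl.grip_point_offset)
for n in("scene","side","wrist"):
    c,_=snap(n,n+"0.png");print(n,c[0].tolist(),-c[1].T@c[2],c[1])
E
```

```text
{'time': 0.0, 'qpos': array([-1.292,  0.469, -0.049,  1.534,  0.024,  1.141, -0.082]), 'joint_vel': array([-0.001,  0.   ,  0.001, -0.   , -0.   ,  0.001,  0.001]), 'effort': array([  0.001, -50.797,  -0.081, -23.616,  -0.061,   0.038,   0.   ]), 'tool_pos': array([204.304, 642.704, 221.502]), 'eef_rot': array([-0.481, -3.104,  0.003]), 'ft_force': array([ 0.007, -0.786,  0.027]), 'torque': array([-0.007, -0.016, -0.028]), 'gripper_width': 1.004079545891598} 18.700000000000003
scene [[600.2653777320269, 0.0, 315.7815890630751], [0.0, 600.2653777320269, 249.55351679578865], [0.0, 0.0, 1.0]] [ 848.824 -678.037  812.108] [[ 0.951  0.31   0.014]
 [ 0.226 -0.66  -0.717]
 [-0.213  0.685 -0.697]]
side [[617.7211745828486, 0.0, 321.241252920312], [0.0, 617.7211745828486, 237.2652677614791], [0.0, 0.0, 1.0]] [362.373 721.259 588.014] [[-0.934 -0.357  0.007]
 [-0.202  0.513 -0.834]
 [ 0.294 -0.781 -0.552]]
wrist [[383.5095935172009, 0.0, 313.8094769328312], [0.0, 383.5095935172009, 236.44622315731087], [0.0, 0.0, 1.0]] [137.237 664.707 383.376] [[ 0.304  0.953 -0.003]
 [ 0.921 -0.293  0.256]
 [ 0.243 -0.08  -0.967]]
```

View pics/scene0.png

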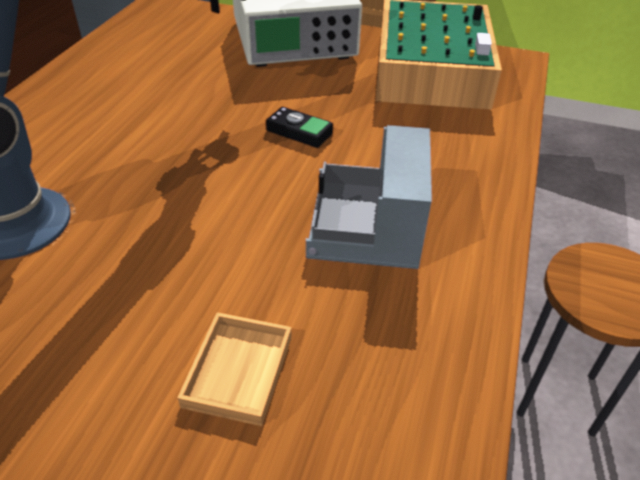

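View pics/side0.png

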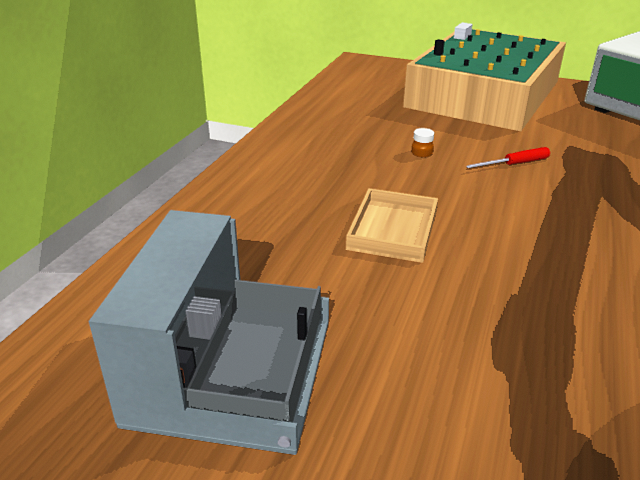

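View pics/wrist0.png

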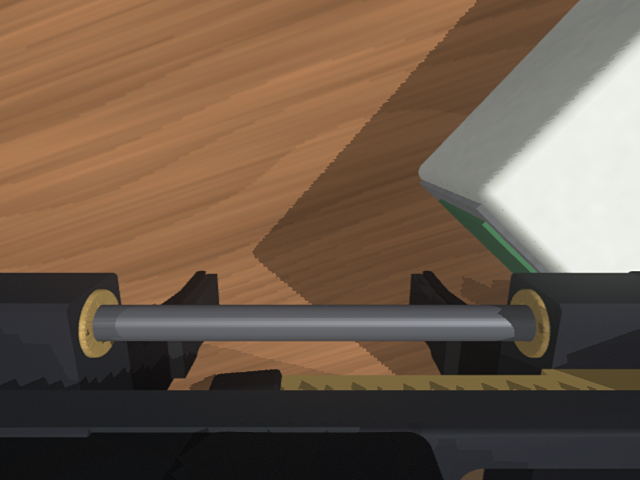

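Run:
```python
import cv2
a=cv2.imread("pics/scene0.png");b=cv2.imread("pics/side0.png")
cv2.imwrite("pics/sc1.png",cv2.resize(a[110:290,290:450],None,fx=3.3,fy=3.3,interpolation=cv2.INTER_CUBIC))
cv2.imwrite("pics/si1.png",cv2.resize(b[200:460,80:340],None,fx=2.3,fy=2.3,interpolation=cv2.INTER_CUBIC))
cv2.imwrite("pics/tr1.png",cv2.hconcat([cv2.resize(a[300:430,170:300],(400,400)),cv2.resize(b[170:270,340:440],(400,400))]))
```

```text
(no output)
```

View pics/sc1.png

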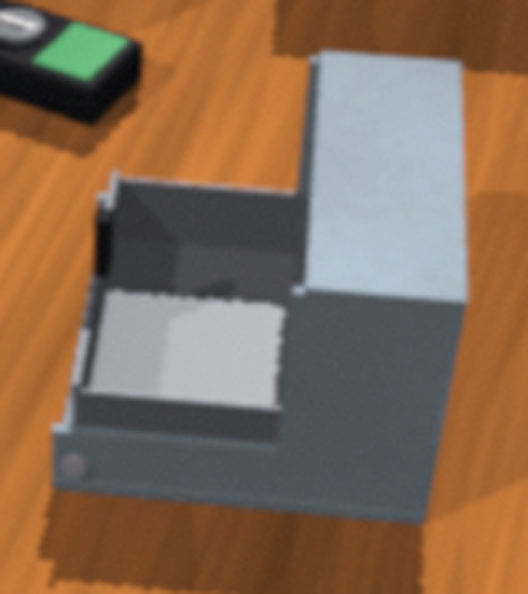

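View pics/si1.png

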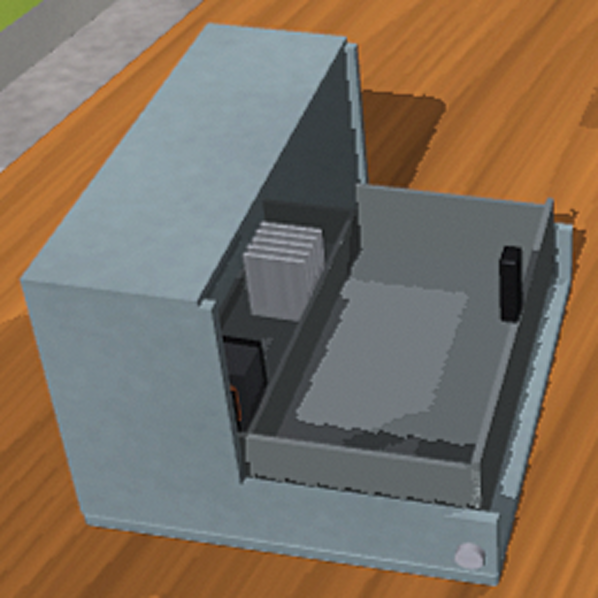

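View pics/tr1.png

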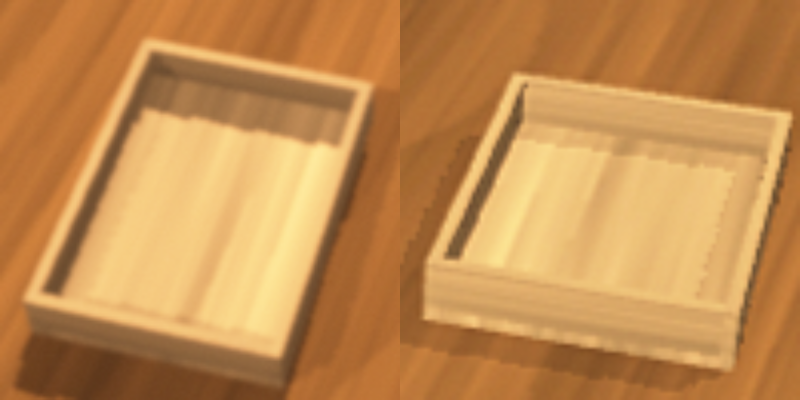

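Run:
```python
from h import *
np.set_printoptions(precision=1,suppress=True)
sc,si=cam("scene"),cam("side")
A=[(318,55),(460,63),(466,300),(303,290)]
B=[(345,38),(208,24),(22,281),(210,300)]
for a,b in zip(A,B):
    # same physical? scene: left=front, top=+y ; side mirrored
    a=(290+a[0]/3.3,110+a[1]/3.3)
    print("scene",onplane(sc,a,166))
for b in B: print("side",onplane(si,(80+b[0]/2.3,200+b[1]/2.3),166))
print("tray")
for a in [(148,40),(373,85),(280,357),(28,297)]:
    print(onplane(sc,(170+a[0]*.325,300+a[1]*.325),28))
for b in [(517,75-0),(790,113),(735,310),(427,263)]:
    print(onplane(si,(340+(b[0]-400)/4,170+b[1]/4),28))
ts=(290+104/3.3,110+205/3.3); tb=(80+512/2.3,200+248/2.3)
print("tabtop",tri([sc,si],[ts,tb]), onplane(sc,ts,117),onplane(si,tb,117))
s=ctrl.state();print(Rn.from_rotvec(s["eef_rot"]).as_matrix())
# heatsink top face corners side
for b in [(244,262),(310,264),(322,228),(258,224)]: print("hs",onplane(si,(80+b[0]/2.3,200+b[1]/2.3),75))
```

```text
scene [675.  330.7 166. ]
scene [756.7 350.2 166. ]
scene [799.4 132.4 166. ]
scene [718.3 112.9 166. ]
side [715.3 121.8 166. ]
side [795.6 137.  166. ]
side [751.3 357.7 166. ]
side [667.  338.1 166. ]
tray
[ 500.7 -106.7   28. ]
[628.  -96.6  28. ]
[ 641.3 -264.    28. ]
[ 513.5 -272.6   28. ]
[ 636.1 -257.7   28. ]
[ 509.8 -269.5   28. ]
[ 497. -104.   28.]
[623.3 -91.1  28. ]
tabtop (array([580.3, 206.9, 119.7]), [np.float64(1.4992096494107168), np.float64(1.49920964941061)]) [580.6 211.  117. ] [580.1 203.5 117. ]
[[-1.   0.3 -0. ]
 [ 0.3  1.  -0. ]
 [-0.  -0.  -1. ]]
hs [732.1 222.1  75. ]
hs [697.6 210.4  75. ]
hs [706.5 180.4  75. ]
hs [742.1 190.5  75. ]
```

```bash
python3 -m handwheel '[0.087,0,0,0,-0.128,0.087,0,0,0,-0.128,0.087,0,0,0,-0.128,0.087,0,0,0,-0.129,0.087,0,0,0,0]'; python3 -m handwheel '[0.087,-0.023,-0.042,0,0,0.087,-0.023,-0.042,0,0,0.087,-0.023,-0.042,0,0,0.087,-0.023,-0.042,0,0,0.087,-0.023,-0.042,0,0,0.087,-0.023,-0.042,0,0,0.087,-0.023,-0.042,0,0,0.087,-0.023,-0.042,0,0,0.087,-0.023,-0.042,0,0,0.087,-0.023,-0.042,0,0,0.087,-0.023,-0.042,0,0,0.087,-0.023,-0.042,0,0]'
python3 -m handwheel '[0.04,0,0,0,0,0.04,0,0,0,0,0.04,0,0,0,0]'
```

```text
time: 0.78
tool_pos: [204.5, 643.1, 222.2]
eef_rot: [0.319, -3.125, 0.001]
ft_force: [0.8, 0.1, -0.5]
gripper_width: 0.998
time: 2.28
tool_pos: [578.2, 205.0, 222.6]
eef_rot: [-0.318, 3.125, 0.0]
ft_force: [0.9, 0.2, 0.7]
gripper_width: 1.0
time: 2.65
tool_pos: [576.4, 207.9, 222.5]
eef_rot: [0.325, -3.124, -0.001]
ft_force: [0.2, -0.4, -0.1]
gripper_width: 0.745
```

Run:
```python
from h import *
np.set_printoptions(precision=3,suppress=True)
c,im=snap("wrist","w1.png"); s=ctrl.state(); print(s["time"],s["tool_pos"]); print(Rn.from_rotvec(s["eef_rot"]).as_matrix())
for z in(102,117): print(proj(c,[[580,204,z],[574.6,200.8,20]]))
snap("scene","s1.png")
```

```text
2.7 [576.467 207.785 222.578]
[[-0.979 -0.206 -0.   ]
 [-0.206  0.979  0.001]
 [ 0.     0.001 -1.   ]]
[[307.198 234.706]
 [306.47  207.416]]
[[306.856 239.904]
 [306.47  207.416]]
```

View pics/w1.png

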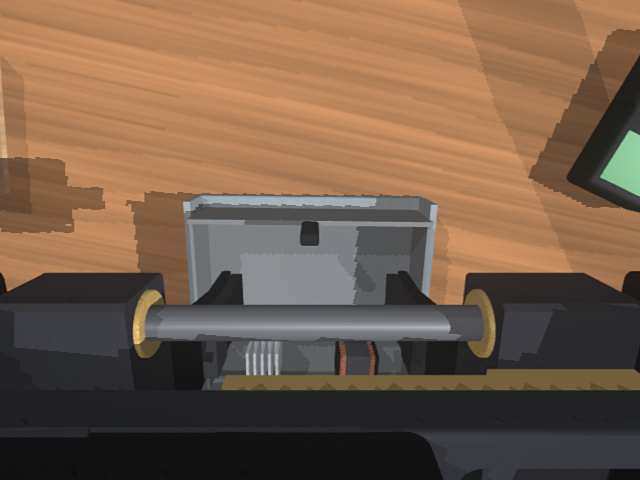

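View pics/s1.png

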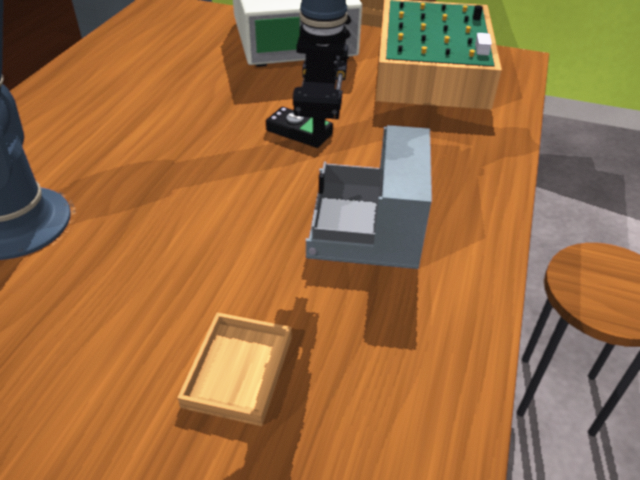

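```bash
python3 -m handwheel '[0.04,-0.003,-0.0025,0.02,0,0.04,0,0,0.03,0,0.04,0,0,0.03,0,0.04,0,0,0.03,0,0.04,0,0,0.026,0,0.04,0,0,0,0,0.04,0,0,0,0]'
python3 - <<'E'
from h import *
snap("side","si2.png");snap("wrist","w2.png");s=ctrl.state();print(s["tool_pos"],s["ft_force"])
b=cv2.imread("pics/si2.png");cv2.imwrite("pics/si2c.png",cv2.resize(b[200:460,80:440],None,fx=2.2,fy=2.2))
E
```

```text
time: 3.62
tool_pos: [581.4, 205.0, 87.6]
eef_rot: [-0.323, 3.123, 0.001]
ft_force: [0.5, -0.9, 0.5]
gripper_width: 0.461
[581.71556099 204.88758367  88.06931969] [-0.32596182 -0.17262798  0.91122916]
```

View pics/si2c.png

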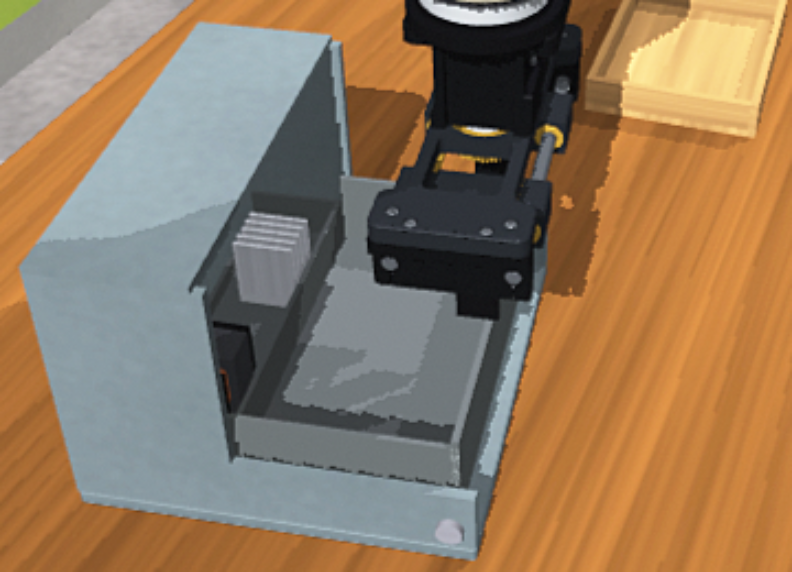

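View pics/w2.png

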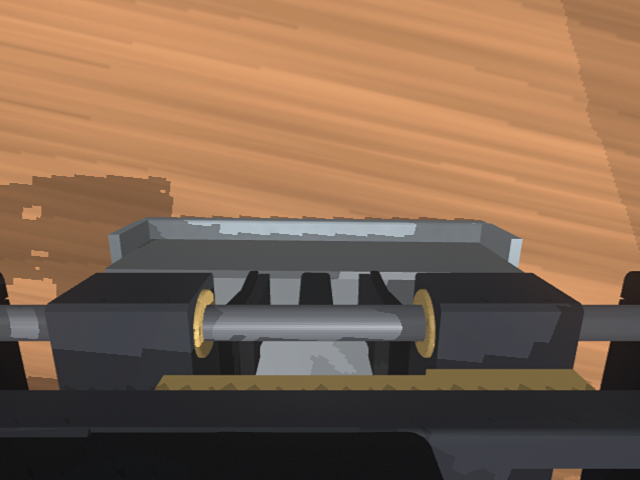

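```bash
python3 -m handwheel '[0.0,0,0,0,0,0,0,0,0,0,0,0,0,0,0,0,0,0,0,0]' 20
python3 -m handwheel '[0,0.0043,0,0,0,0,0.0043,0,0,0,0,0.0043,0,0.0003,0,0,0.0044,0,0.0004,0,0,0.0042,0,0.0008,0,0,0.0043,0,0.0008,0,0,0.0042,0,0.0012,0,0,0.0042,0,0.0012,0]'
```

```text
time: 4.22
tool_pos: [580.7, 205.5, 86.7]
eef_rot: [-0.323, 3.125, 0.002]
ft_force: [-0.5, 1.7, 1.4]
gripper_width: 0.159
time: 5.22
tool_pos: [553.8, 200.1, 84.8]
eef_rot: [-0.321, 3.11, 0.007]
ft_force: [8.2, 5.4, 3.0]
gripper_width: 0.158
```

```bash
python3 -m handwheel '[0,0.0041,0,0.0016,0,0,0.0040,0,0.0016,0,0,0.0039,0,0.0020,0,0,0.0038,0,0.0020,0,0,0.0037,0,0.0024,0,0,0.0036,0,0.0024,0,0,0.0034,0,0.0027,0,0,0.0033,0,0.0028,0,0,0.0031,0,0.0030,0,0,0.0031,0,0.0031,0,0,0.0028,0,0.0033,0,0,0,0,0,0]'
python3 - <<'E'
from h import *
snap("side","si3.png");s=ctrl.state();print(s["tool_pos"],s["ft_force"])
b=cv2.imread("pics/si3.png");cv2.imwrite("pics/si3c.png",cv2.resize(b[200:460,80:440],None,fx=2.2,fy=2.2))
E
```

```text
time: 6.72
tool_pos: [511.8, 191.9, 57.0]
eef_rot: [-0.322, 3.118, 0.006]
ft_force: [-0.2, 4.2, 6.5]
gripper_width: 0.155
[511.77454805 191.8864816   57.00056132] [-0.28638495  3.99556106  7.89505734]
```

View pics/si3c.png

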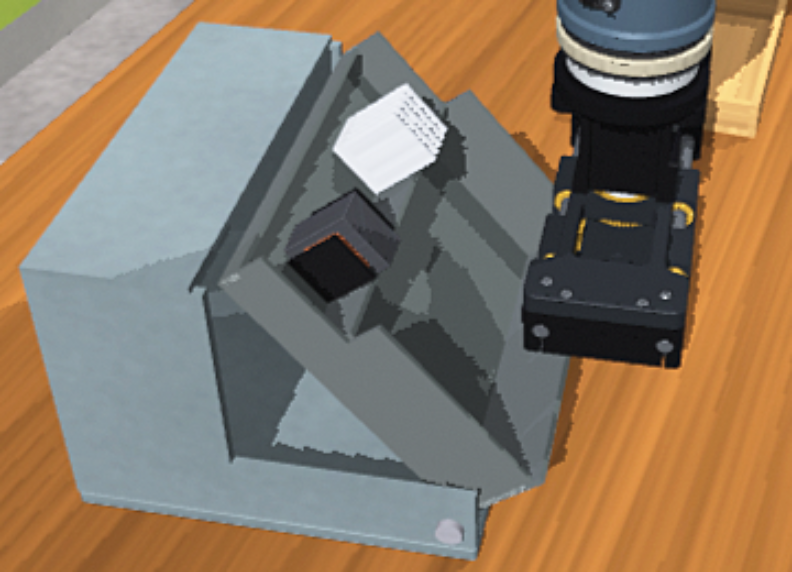

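```bash
python3 -m handwheel '[0.04,0,0,0,0,0.04,0,0,0,0,0.04,0,0,0,0,0.04,0,0,-0.02,0,0.04,0,0,-0.05,0,0.05,0,0,-0.05,0,0.05,0,0,-0.05,0,0.05,0,0,-0.05,0,0.05,0,0,-0.03,0,0.05,-0.03,0,0,0,0.05,-0.01,0,0,0,0.05,0,0,0,0]'
python3 - <<'E'
from h import *
np.set_printoptions(precision=3,suppress=True)
snap("side","si4.png");snap("scene","s4.png");c,_=snap("wrist","w4.png");s=ctrl.state();print(s["tool_pos"],s["ft_force"],s["time"],s["gripper_width"])
print(Rn.from_rotvec(s["eef_rot"]).as_matrix())
b=cv2.imread("pics/si4.png");cv2.imwrite("pics/si4c.png",cv2.resize(b[190:450,80:340],None,fx=2.3,fy=2.3,interpolation=cv2.INTER_CUBIC))
b=cv2.imread("pics/s4.png");cv2.imwrite("pics/s4c.png",cv2.resize(b[90:290,280:460],None,fx=3,fy=3,interpolation=cv2.INTER_CUBIC))
E
```

```text
time: 8.28
tool_pos: [548.1, 197.2, 303.7]
eef_rot: [0.321, -3.123, 0.001]
ft_force: [0.2, 0.1, -0.2]
gripper_width: 0.576
[547.586 197.336 304.289] [-0.576 -0.295  0.051] 8.425 0.5760207841394435
[[-0.979 -0.204 -0.002]
 [-0.204  0.979 -0.001]
 [ 0.002 -0.    -1.   ]]
```

View pics/si4c.png

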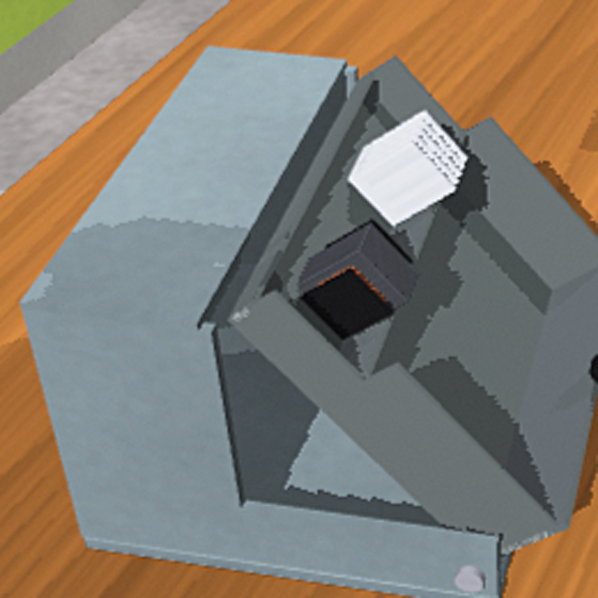

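View pics/s4c.png

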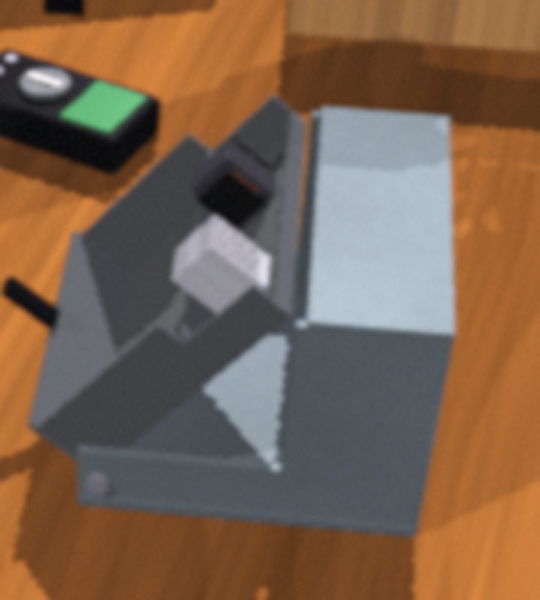

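View pics/w4.png

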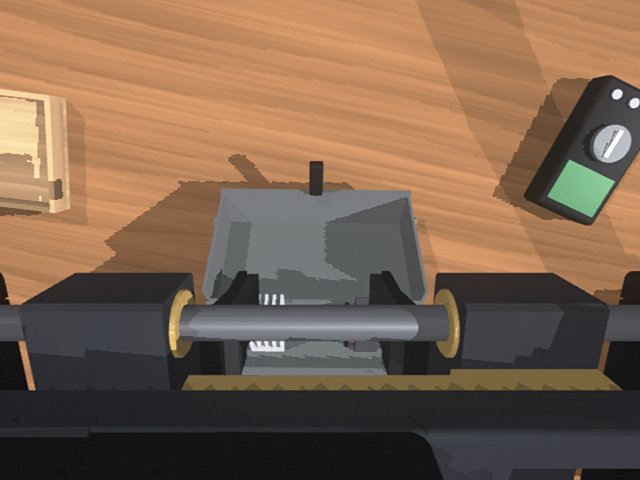

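Run:
```python
import cv2
b=cv2.imread("pics/si4.png");cv2.imwrite("pics/a.png",cv2.resize(b[230:300,220:300],None,fx=8,fy=8,interpolation=cv2.INTER_CUBIC))
b=cv2.imread("pics/s4.png");cv2.imwrite("pics/b.png",cv2.resize(b[150:205,325:385],None,fx=10,fy=10,interpolation=cv2.INTER_CUBIC))
```

```text
(no output)
```

View pics/a.png

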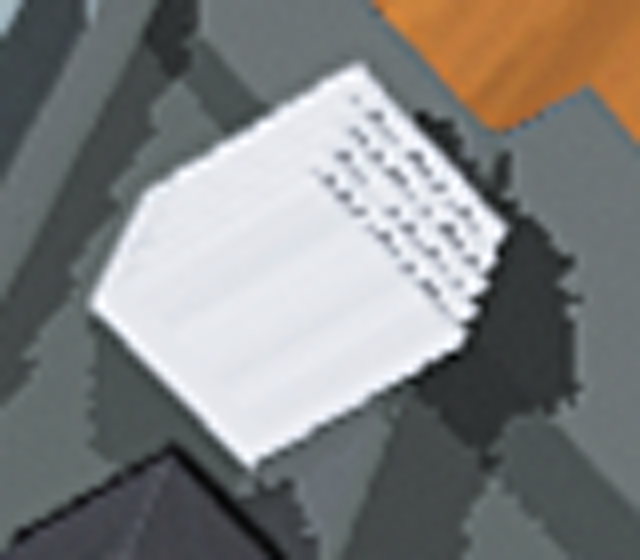

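View pics/b.png

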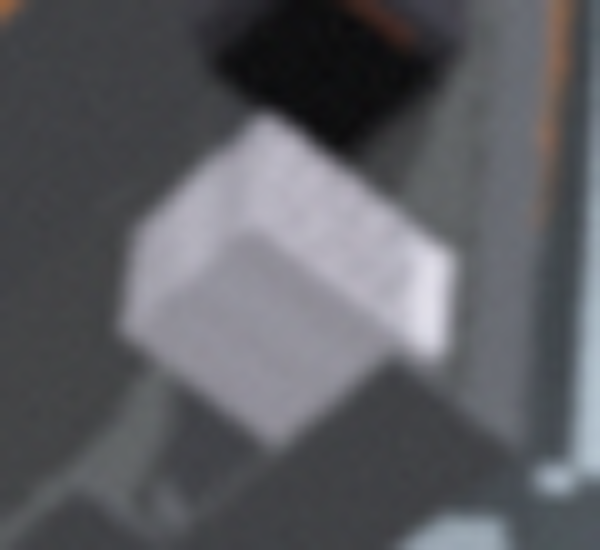

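```bash
cat > fit.py <<'E'
from h import *
from scipy.optimize import least_squares
np.set_printoptions(precision=2,suppress=True)
sc,si=cam("scene"),cam("side")
S={(1,-1,1):(255,235),(-1,-1,1):(125,330),(1,1,1):(265,115),(-1,1,1):(140,230),(1,1,-1):(455,250),(1,-1,-1):(443,358)}
D={(1,-1,1):(365,65),(-1,-1,1):(505,230),(-1,1,1):(462,340),(1,1,1):(315,175),(1,1,-1):(92,305),(1,-1,-1):(150,190),(-1,1,-1):(250,465)}
h=np.array([18,15,22.5])
def box(p,ks):
    R=Rn.from_euler("ZY",[p[4],-p[3]]).as_matrix()  # bin x back tips up
    return (np.array(ks)*h)@R.T+p[:3]
def f(p,w=(1,1)):
    r=[]
    for c,Q,o,k,ww in((sc,S,(325,150),10,w[0]),(si,D,(220,230),8,w[1])):
        ks=list(Q); uv=np.array([Q[q] for q in ks]); uv=(uv+.5)/k-.5+np.array(o)
        r.append(ww*(proj(c,box(p,ks))-uv).ravel())
    return np.concatenate(r)
for w in((1,1),(1,.01),(.01,1)):
    s=least_squares(f,[650,200,150,.9,.2],args=(w,)); print(s.x,np.sqrt(np.mean(s.fun**2)))
    if w==(1,1):
        p=s.x; print(s.fun.reshape(-1,2))
        P=np.array([574.6,201.8,20]); d=p[:3]-P; ex=np.array([.979,.204]);X=d[:2]@ex;Y=d[:2]@[-.204,.979]
        th=p[3]; print("bin frame",X*np.cos(th)+d[2]*np.sin(th),Y,-X*np.sin(th)+d[2]*np.cos(th), "behind pivot",X)
E
python3 fit.py
```

```text
[651.63 174.71 144.25   0.9    0.2 ] 0.5574449362415893
[[-0.41 -1.69]
 [-0.56  0.51]
 [-0.23  0.36]
 [-0.65  0.52]
 [-0.8   0.8 ]
 [-0.41  0.07]
 [-0.82 -0.23]
 [ 0.21 -0.12]
 [ 0.28  0.43]
 [-0.59 -0.14]
 [-0.03 -0.34]
 [-0.53  0.04]
 [-0.58  0.03]]
bin frame 140.85036184219868 -42.238265443729105 21.971503258395444 behind pivot 69.88434052666325
[652.06 177.2  142.78   0.91   0.2 ] 0.4048463753505673
[653.62 170.19 140.64   0.91   0.2 ] 0.22251413405822387
```

```bash
cat >> fit.py <<'E'
print("wrist")
c=cam("wrist")
import itertools
ks=list(itertools.product((1,-1),repeat=3))
for k,q in zip(ks,proj(c,box(p,ks))): print(k,q)
b=cv2.imread("pics/w4.png");cv2.imwrite("pics/w4c.png",cv2.resize(b[260:390,190:450],None,fx=3,fy=3,interpolation=cv2.INTER_CUBIC))
E
python3 fit.py | sed -n '/wrist/,$p'
```

```text
wrist
(1, 1, 1) [280.05 332.06]
(1, 1, -1) [283.4  351.39]
(1, -1, 1) [244.66 332.02]
(1, -1, -1) [251.53 351.35]
(-1, 1, 1) [282.21 294.32]
(-1, 1, -1) [285.17 316.09]
(-1, -1, 1) [249.04 294.28]
(-1, -1, -1) [255.1  316.06]
```

View pics/w4c.png

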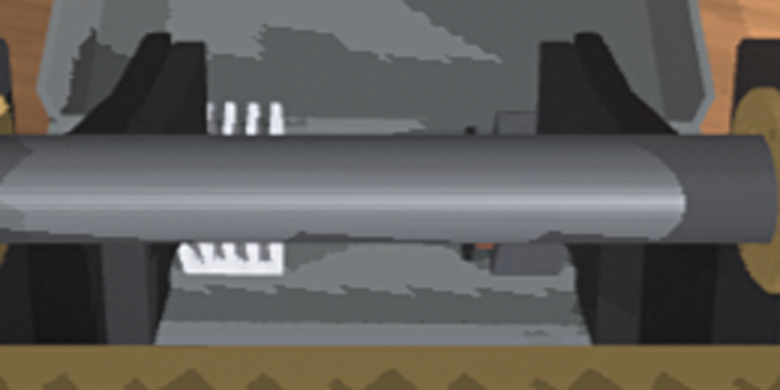

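```bash
python3 -m handwheel '[0.046,-0.034,-0.0143,0,0,0.046,-0.034,-0.0143,0,0,0.046,-0.033,-0.0142,0,0,0.046,0,0,0.04,0,0.046,0,0,0.04,0,0.046,0,0,0.02,0,0.046,0,0,0,0,0.046,0,0,0,0]'
python3 - <<'E'
from h import *
np.set_printoptions(precision=3,suppress=True)
c,_=snap("wrist","w5.png");snap("side","si5.png");s=ctrl.state();print(s["tool_pos"],s["ft_force"],s["time"],s["gripper_width"])
b=cv2.imread("pics/w5.png");cv2.imwrite("pics/w5c.png",cv2.resize(b[220:400,190:450],None,fx=3,fy=3))
b=cv2.imread("pics/si5.png");cv2.imwrite("pics/si5c.png",cv2.resize(b[160:360,180:380],None,fx=3,fy=3))
from scipy.spatial.transform import Rotation
R=Rn.from_euler("ZY",[.2,-.9]).as_matrix()
for k in [(1,1,1),(1,-1,1),(1,1,-1),(1,-1,-1),(-1,1,1),(-1,-1,1)]: print(k,proj(c,(np.array(k)*[18,15,22.5])@R.T+[651.5,175.3,144.25]))
E
```

```text
time: 9.43
tool_pos: [656.5, 176.5, 206.2]
eef_rot: [-0.322, 3.123, 0.001]
ft_force: [0.4, 0.5, 0.1]
gripper_width: 0.533
[656.82  176.478 206.659] [-0.262 -0.097  0.695] 9.525 0.5300423804994586
(1, 1, 1) [[340.942 249.347]]
(1, -1, 1) [[284.591 249.111]]
(1, 1, -1) [[336.642 290.315]]
(1, -1, -1) [[288.755 290.118]]
(-1, 1, 1) [[338.536 199.056]]
(-1, -1, 1) [[287.554 198.837]]
```

View pics/w5c.png

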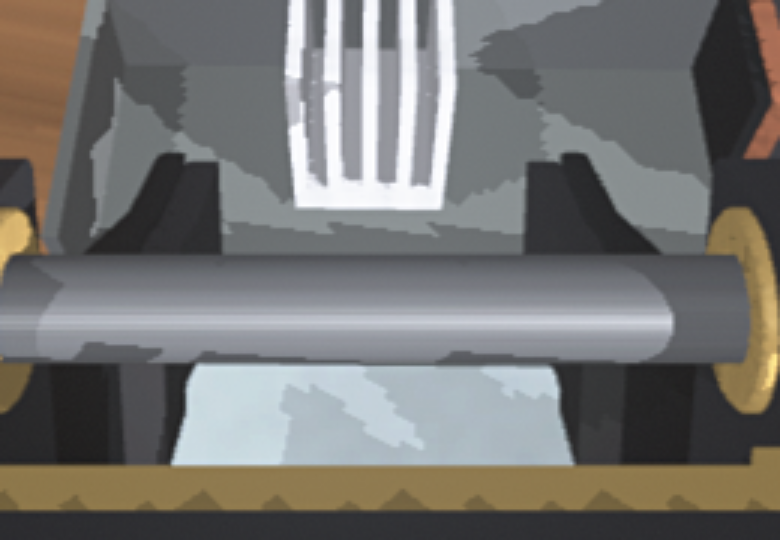

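View pics/si5c.png

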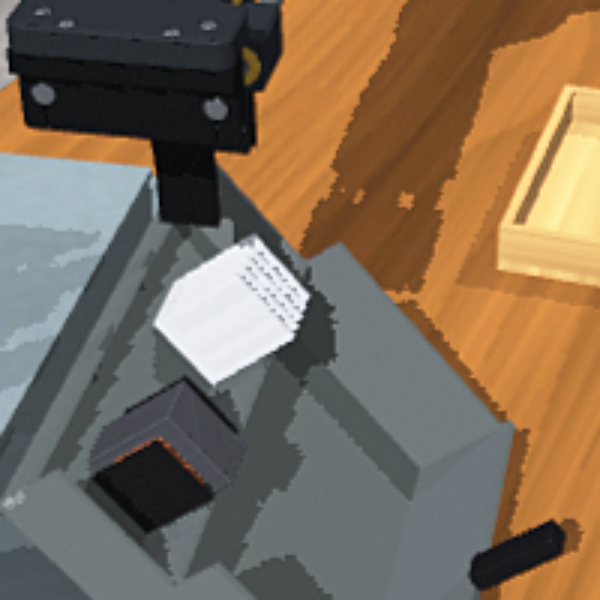

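```bash
python3 -m handwheel '[0.046,0.0014,0,0.02,0,0.046,0,0,0.02,0,0.046,0,0,0.018,0,0.046,0,0,0.01,0,0.046,0,0,0.008,0,0.046,0,0,0,0,0.046,0,0,0,0]'
python3 - <<'E'
from h import *
snap("side","si6.png");s=ctrl.state();print(s["tool_pos"],s["ft_force"],s["time"],s["gripper_width"])
b=cv2.imread("pics/si6.png");cv2.imwrite("pics/si6c.png",cv2.resize(b[160:360,180:380],None,fx=3,fy=3))
E
```

```text
time: 10.4
tool_pos: [654.9, 176.0, 129.3]
eef_rot: [-0.322, 3.125, 0.0]
ft_force: [-0.5, 0.1, -0.7]
gripper_width: 0.528
[654.88200361 176.02134997 129.3791022 ] [-0.42717135 -0.47992331 -0.30822073] 10.45 0.5300801173153481
```

View pics/si6c.png

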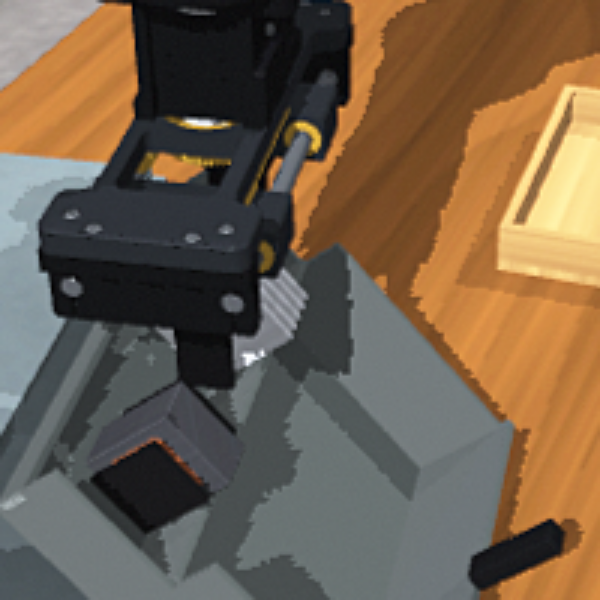

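```bash
python3 -m handwheel '[0,0,0,0,0,0,0,0,0,0,0,0,0,0,0,0,0,0,0,0,0,0,0,0,0]' 30 && python3 -m handwheel '[0,0.003,0,-0.003,0,0,0.006,0,-0.006,0,0,0.008,0,-0.007,0,0,0.008,0,-0.007,0,0,0.008,0,-0.008,0,0,0,0,0,0]'
python3 - <<'E'
from h import *
snap("side","si7.png");s=ctrl.state();print(s["tool_pos"],s["ft_force"],s["time"],s["gripper_width"])
b=cv2.imread("pics/si7.png");cv2.imwrite("pics/si7c.png",cv2.resize(b[160:360,180:380],None,fx=3,fy=3))
E
```

```text
time: 11.08
tool_pos: [654.8, 176.0, 129.1]
eef_rot: [-0.322, 3.125, 0.0]
ft_force: [0.2, 0.3, 1.9]
gripper_width: 0.342
time: 11.82
tool_pos: [622.3, 169.3, 161.1]
eef_rot: [-0.322, 3.124, 0.001]
ft_force: [0.1, 0.3, -0.7]
gripper_width: 0.346
[622.46314045 169.25195967 160.59191548] [ 0.38354465 -0.35911388 -0.81215012] 11.875 0.3459531447744785
```

View pics/si7c.png

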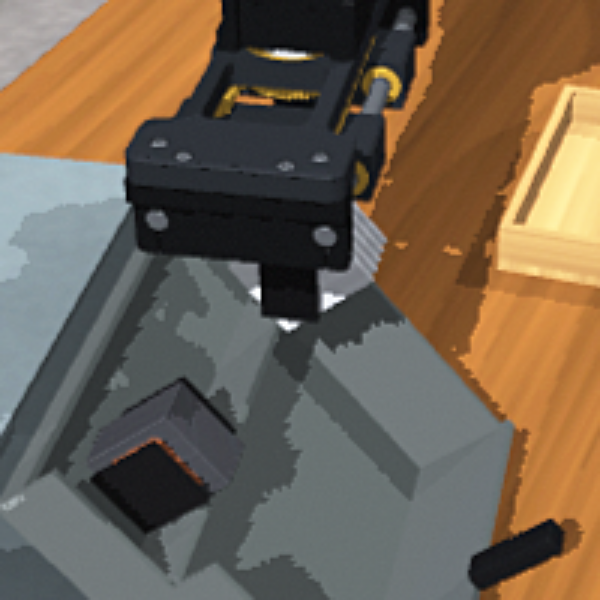

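```bash
python3 -m handwheel '[0,0,0,-0.02,0,0,0,0,-0.035,0,0,0,0,-0.035,0,0,0.0156,-0.0417,0,0,0,0.0156,-0.0417,0,0,0,0.0156,-0.0417,0,0,0,0.0156,-0.0417,0,0,0,0.0156,-0.0417,0,0,0,0.0156,-0.0417,0,0,0,0.0156,-0.0417,0,0,0,0.0153,-0.0414,0,0,0,0,0,0,0]'
python3 - <<'E'
from h import *
snap("side","si8.png");snap("scene","s8.png");s=ctrl.state();print(s["tool_pos"],s["ft_force"],s["time"],s["gripper_width"])
E
```

```text
time: 13.38
tool_pos: [567.1, -187.7, 249.7]
eef_rot: [0.309, -3.125, 0.004]
ft_force: [-0.3, 0.5, -1.1]
gripper_width: 0.343
[ 568.48747633 -182.40928763  249.56406616] [ 0.95559734  0.12848433 -1.13776899] 13.475 0.34020319762480183
```

View pics/si8.png

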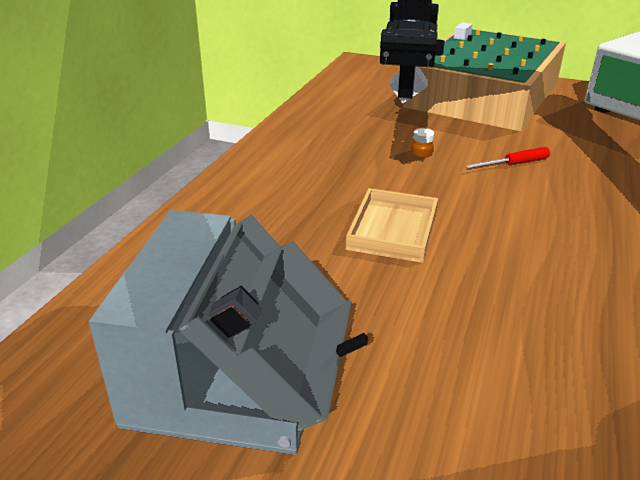

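View pics/s8.png

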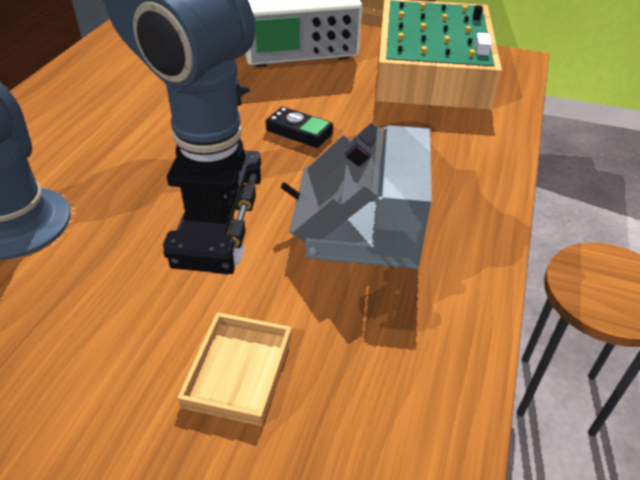

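```bash
python3 -m handwheel '[0,0,0,0.045,0,0,0,0,0.045,0,0,0,0,0.045,0,0,0,0,0.04,0,0,0,0,0.025,0,0,0,0,0.015,0,0,0,0,0.006,0,0,0,0,0,0,0,0,0,0,0]'
python3 - <<'E'
from h import *
snap("side","si9.png");s=ctrl.state();print(s["tool_pos"],s["ft_force"],s["time"],s["gripper_width"])
b=cv2.imread("pics/si9.png");cv2.imwrite("pics/si9c.png",cv2.resize(b[120:280,300:500],None,fx=3,fy=3))
E
```

```text
time: 14.6
tool_pos: [569.3, -182.5, 30.0]
eef_rot: [-0.322, 3.123, -0.001]
ft_force: [-0.1, 0.0, -1.3]
gripper_width: 0.342
[ 569.22673273 -182.63830895   29.96043552] [-0.5339037   0.50074903  0.00363182] 14.65 0.3445382047902782
```

View pics/si9c.png

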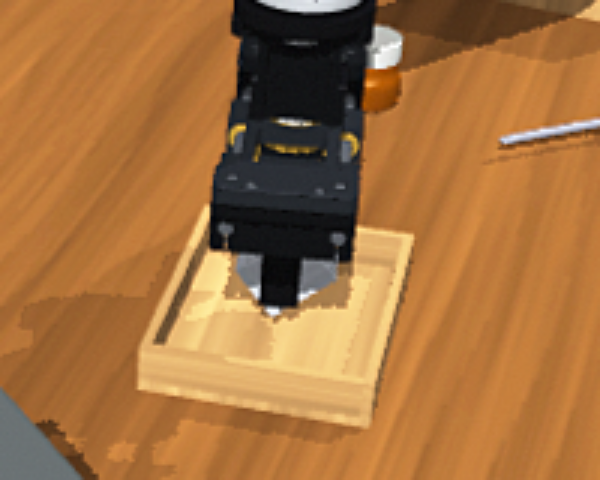

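```bash
python3 -m handwheel '[0,0,0,0.003,0,0,0,0,0.003,0,0,0,0,0.001,0,0,0,0,0,0]' 
python3 -m handwheel '[0.06,0,0,0,0,0.06,0,0,0,0,0.06,0,0,0,0,0.06,0,0,0,0,0.06,0,0,0,0]'
python3 - <<'E'
from h import *
snap("side","si10.png");s=ctrl.state();print(s["tool_pos"],s["ft_force"],s["time"],s["gripper_width"])
b=cv2.imread("pics/si10.png");cv2.imwrite("pics/si10c.png",cv2.resize(b[120:280,300:500],None,fx=3,fy=3))
E
```

```text
time: 15.15
tool_pos: [568.4, -182.4, 21.7]
eef_rot: [0.322, -3.125, -0.0]
ft_force: [-1.8, 0.4, -1.1]
gripper_width: 0.342
time: 15.78
tool_pos: [568.5, -182.4, 21.9]
eef_rot: [-0.322, 3.125, 0.0]
ft_force: [0.5, -0.4, -0.6]
gripper_width: 0.683
[ 568.47875849 -182.4314746    21.92339283] [-0.92941679  0.64996608 -0.10164423] 15.825 0.6854073059287266
```

View pics/si10c.png

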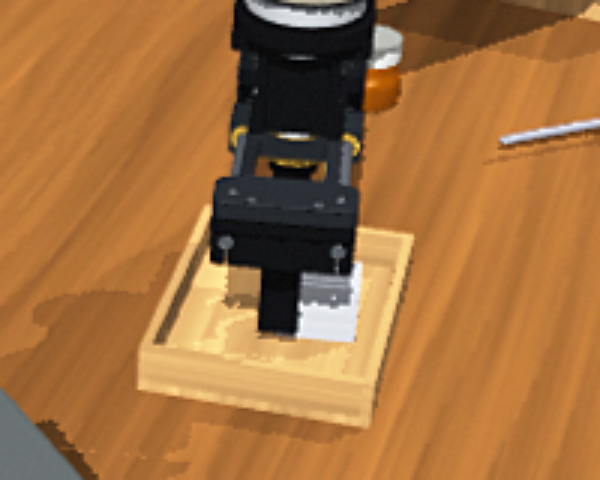

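The heat sink has dropped flat onto the tray floor. I'll retreat upwards and check.

```bash
python3 -m handwheel '[0.06,0,0,-0.015,0,0.06,0,0,-0.03,0,0.06,0,0,-0.05,0,0.06,0,0,-0.05,0,0.06,0,0,-0.055,0,0.06,0,0,-0.03,0,0.06,0,0,0,0,0.06,0,0,0,0,0.06,0,0,0,0]'
python3 - <<'E'
from h import *
for n in ("side","scene"): snap(n,n+"11.png")
s=ctrl.state();print(s["tool_pos"],s["ft_force"],s["time"],s["joint_vel"])
a=cv2.imread("pics/side11.png");b=cv2.imread("pics/scene11.png")
cv2.imwrite("pics/f1.png",a)
cv2.imwrite("pics/f2.png",cv2.hconcat([cv2.resize(a[170:270,340:440],(390,390)),cv2.resize(b[300:430,170:300],(390,390))]))
E
```

```text
time: 16.95
tool_pos: [567.6, -182.1, 250.5]
eef_rot: [0.322, -3.122, -0.002]
ft_force: [0.4, -0.1, 0.7]
gripper_width: 0.69
[ 567.85689354 -182.24369646  250.60232299] [-0.14230806 -0.0403417   0.53415777] 17.05 [-6.84095852e-04 -5.37632406e-05  1.04257362e-03 -5.45987197e-03
  4.29783687e-04 -1.23631972e-03 -1.99296116e-04]
```

View pics/f1.png

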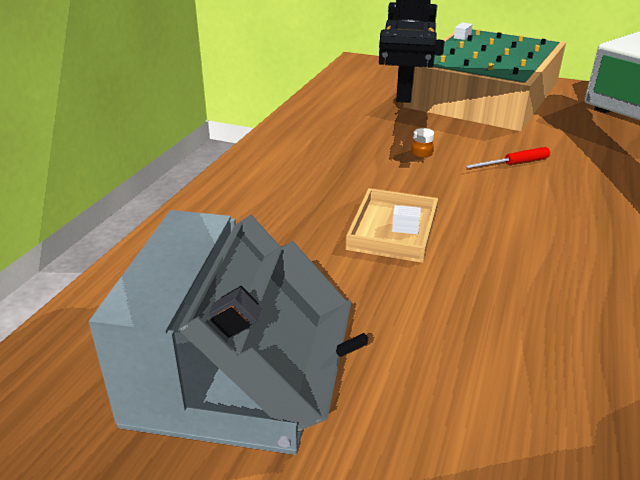

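View pics/f2.png

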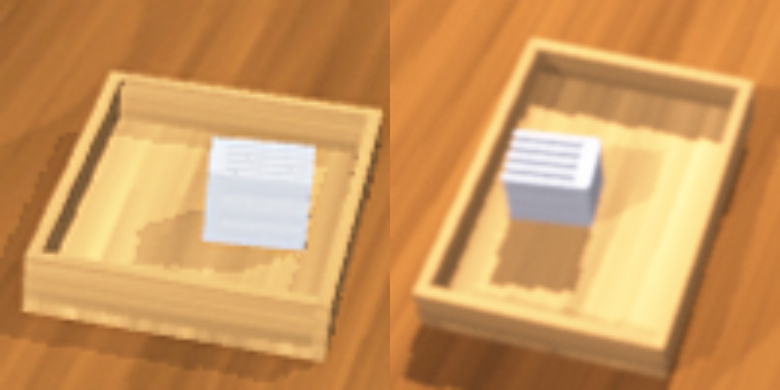

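Run:
```python
from h import *
si,sc=cam("side"),cam("scene")
b=[onplane(si,(340+u/3.9,170+v/3.9),6) for u,v in((205,240),(305,248))]
t=[onplane(sc,(170+(u-390)/3,300+v/3),51) for u,v in((513,128),(602,136),(590,187),(502,178))]
print(b,np.mean(t,0),t); print(ctrl.close_job())
```

```text
[array([ 563.8951018 , -164.75951941,    6.        ]), array([ 520.88989247, -174.7301812 ,    6.        ])] [ 552.39425561 -192.28765585   51.        ] [array([ 525.67915309, -181.87621425,   51.        ]), array([ 571.59355476, -171.80051128,   51.        ]), array([ 578.42795578, -203.135965  ,   51.        ]), array([ 533.87635881, -212.33793286,   51.        ])]
the job is handed in; nothing more can be done
None
```

I tipped the bin, moved the heat sink to the tray, and handed the job in at about 17 s of the 59 s allowed. `close_job` gives no verdict, so the results below are from my own checks.

- **Bin:** I gripped the tab and pulled it along its arc. From how far the gripper travelled, and from a fit to the camera images, the bin tipped about 0.90 rad. It stayed there after I let go.
- **Heat sink:** I gripped it on its flat y faces at 30 mm opening, lifted it clear of the pocket, lowered it into the tray and opened the gripper. The last images show it lying flat inside the tray walls and clear of them. Its centre is about 20 to 25 mm off the tray's middle, towards the robot.
- **Transformer:** the last images show it still in the bin pocket.
- **Gripper:** it was empty and still about 250 mm above the table, with no contact force.

**Disagreements between checks:**
- The two fixed cameras differed by up to about 7 mm in y. I averaged them, and the wrist camera agreed with that to about 1 mm before the grasp.
- My last position check assumed the heat sink stood 45 mm tall, but its footprint came out about 45 mm by 30 mm. It is probably lying on its side, so that position is rough but still well inside the limits.

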